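# Key a plaster mould home and clamp it

## Task

Set the loose upper half of the plaster mould into the cup on the fixture and, pressing only lightly because plaster chips (stay under about 30 N), turn it until you feel its groove drop over the rib of the lower half and it sits fully home. Only then swing the stiff hinged clamp over and press it shut on the mould, and let go, leaving the other things on the bench undisturbed.

Things in the scene. Friction and masses are not known exactly. Their poses are not given: they have to be found in the camera images.
- mould_centre (a point): Loose upper half of a plaster mould, upright; this point: its axis, half-way up (35 mm from underside and top). A disc 96 mm across, 26 mm high, topped by a lifting bar 56 mm long (own x), 28 mm thick (own y), 44 mm high (from 9 mm below to 35 mm above this point). Mass 0.3 to 0.6 kg. A half turn about the upright makes no difference.
- mould_groove (a point): Centre of that upper half's underside, 35 mm below mould_centre, same axes. A straight groove 12 mm wide and 11 mm deep runs right across the underside through the axis, parallel to the lifting bar (own x).
- cup_centre (a point): Centre of the flat face of the lower mould half, inside the aluminium cup of the fixed fixture; 32 mm above the bench. z up, x level towards the clamp's hinge. Cup: bore 102, outside 116 mm, its rim 14 mm above this face. The upper half is home when it lies flat on the face, mould_centre 35 mm above this point. The lower half is bedded on rubber: yields 1 mm per 10 N.
- rib (a point): Centre of the top of a straight rib on that face: 9 mm wide, 9 mm high, 84 mm long. Axes here are cup_centre's, NOT the rib's: the rib's direction is not reported, anything up to 0.7 rad either side of cup_centre's x, and the lower half cannot be turned. Groove on rib within about 0.04 rad: the upper half drops 9 mm home. Otherwise it rides on the rib, 9 mm high.
- clamp_hinge (a point): Clamp's hinge axis (along cup_centre's y), 115 mm from the cup's axis along x, 34 mm above the face; axes as cup_centre. The hinge stands between two cheeks 50 mm apart overall. The fixture's base plate is 8 mm thick, 150 mm wide, from 75 mm before to 145 mm behind the cup's axis.
- clamp_tip (a point): Point on the clamp arm's outer (upper, when shut) face over its rubber pad, 72 mm along the arm from the hinge. Steel arm 24 mm wide, 10 mm thick, reaching 78 mm from the hinge. Shut, it lies level and points from the hinge to the cup's axis, its pad on the disc just outside the lifting bar.
- clamp (a joint): Clamp angle, rad: 0 shut (level, pad on the disc of a mould that is home), 1.57 straight up, up to 2.0 leaning back away from the cup; it starts at 1.65 to 1.95. Stiff hinge, about 0.2 N m of friction (3 to 4 N of push 60 mm from the hinge): the arm stays where it is left. On a mould that rides on the rib it stops near 0.12.
- tagine_a: Bystander: small white glazed tagine (dish and cone lid in one), 128 mm across, 130 mm high; origin at its underside centre.
- tagine_b: Bystander: smaller white tagine, 109 mm across, 111 mm high; origin at its underside centre.
- bowl_a: Bystander: terracotta paint bowl, 90 mm across, 42 mm high; origin at its underside centre.
- bowl_b: Bystander: blue glazed paint bowl, 80 mm across, 40 mm high; origin at its underside centre.
- brush: Bystander: brush lying flat, 190 mm long; origin at its underside.
- jar: Bystander: clear jar with white cap, 60 mm across, 85 mm high; origin at its underside centre.
- test_tile: Bystander: round terracotta test tile, 60 mm across, 12 mm high; origin at its underside centre.
There are look-alikes about, which are no part of the job. Of the things that look like the part that bears mould_centre, the smallest one is meant.

How it is judged:
By the outcome, as a careful person would: the job done as asked, in the order asked, and still so for the second after the job is handed in, with the robot touching nothing.
It also fails if it takes over 72 s, if anything falls off the work surface, if the arm or the gripper's body presses on something with over 40 N, if the wrist force passes 120 N, or if a joint passes its speed limit or range.

## Robot

A 6-joint arm with a two-finger parallel gripper is mounted at the origin on the work surface. World frame = base frame: x ahead of the robot, y to its left, z up, the work surface at z = 0. Lengths are in mm, angles in rad, forces in N, time in s.
With the tool pointing down it reaches from about 350 to 975 mm from the base axis. Payload 7.1 kg.
Tool frame: the origin (TCP) lies on the mounting face of the last link; the fingertips stand 182 mm ahead of it and the grasp point (between the pads) lies 163 mm ahead of it (ctrl.finger_overhang is the distance from the TCP to the fingertips, in mm); z points along the fingers, y is the direction in which the jaws open and shut (so a half turn about z gives the same grasp; the last joint's range is limited). The gripper opens to 88 mm and grips with 3 to 60 N. Pads are 20 mm wide; open, the fingers measure 115 mm over their backs; the gripper's body (75 mm by 178 mm) begins 61 mm behind the grasp point.
Start: joints at [-1.274, 0.423, 1.63, -0, 1.089, -0.019], TCP at [194.129, -594.071, 404.675] pointing down, gripper open.
Joint ranges: [-3, 3], [-0.9, 2.11], [0.09, 2.58], [-1.31, 4.45], [0.11, 2.69], [-2.54, 2.54]. Speed limits (rad/s): [2.39, 2.39, 3.01, 3.14, 3.14, 3.14].

## Interface

Orientations are given as a rotation vector (axis times angle).
In Python, from workcell import ctrl, viewer, recognise gives the robot as it stands.
- The arm moves only by the shell command python3 -m handwheel 'ROWS'. ROWS is JSON, a list of rows, each an object of numbers: "gripper": the closure, from 0 (fully open) to 1 (shut); "tx", "ty", "tz": the shift along the tool's x, y, z in m; "rx", "ry", "rz": the turn, a rotation vector about the tool's x, y, z in degrees. In form: [{"gripper": .., "tx": .., "ty": .., "tz": .., "rx": .., "ry": .., "rz": ..}, ...]. A call has 1 to 8 rows; each row shifts and turns the commanded pose from where the row before left it, along the tool's axes as they then stand; what a row does not reach is not made up. A row lasts 1/8 s, in which the tool goes at most 62.5 mm and 10.7 degrees, less where a joint would pass 70% of its speed; a pose out of reach is approached as far as the arm can. A call with a gripper value outside its range is refused whole. The fingers move at their own pace and stop on an object; the grip force is fixed at half the most. Time passes only in rows, so rows that do not move let the fingers close. It gives the time, the measured TCP pose, the force and the opening at its end, in the units of the state.
- ctrl.get_obs(): the state, without advancing time (a new reading comes with each control period).
- viewer.get_image(name): name is "side" or "top" or "wrist"; returns a dict with "image" (420x560x3 uint8, red, green, blue), "range_z" (420x560 float32, mm along the optical axis (not along the pixel's ray), 0 where there is no reading), "vfov" (degrees; the focal length in pixels is half the picture's height over the tangent of half this angle, whatever the lens; pixels are square), "cx", "cy" (the principal point, pixels), "extrinsics" (4x4, takes a point from world to camera coordinates); the wrist camera has in their place "T_tool_cam" (4x4, takes a point from camera to tool coordinates, whose origin is the TCP and whose axes are the flange's). Camera axes: x right, y up, looking along -z (the intrinsics and any distortion apply to the point x, -y, -z); pixel columns grow to the right and rows downward; lengths in mm; the calibration is good to about 2 mm. A picture is of the moment at which its call begins: read the wrist's pose just before it.
- ctrl.close_job(): hands the job in, once; it reports no verdict.
Trained networks look in a picture, given as the dict that the camera call returned (one of the last four; its "shot" number tells which), for a name from the list of things; names that differ only in an ending like _2 or _b are one class to them, and where a whole thing is asked for, a point or a joint stands for the part that bears it (a point fixed in the world has none). Each returns a list of dicts, best first, with "p" (0 to 1); they miss things now and then, are a little off and sometimes report something else, mostly with a low value. They report only what shows in the picture. A call takes as long as a camera call. They do not tell look-alikes from the thing itself.
- recognise(picture, name): "xy" ([column, row] as shares, 0 to 1, of the picture: columns of its width, rows of its height, amid what is visible of it).
The state is a dict: "t": time; "qpos": joint angles; "qvel": joint speeds; "joint_torque": joint torques, N m; "ee_pos": TCP position; "orientation": TCP orientation; "ft_force": force on the tool from outside, world axes, zero at the start; "moment": the same for the moment, N m; "width": finger opening in mm.
Only numpy, scipy, OpenCV 4.12 (cv2) and the standard library are available. Lean on these libraries where they do the work, as an engineer would, in place of code of your own. Each camera call takes 0.05 s, during which the arm holds its last target.

## Working session

There is one attempt and no reset: what is moved stays moved. The work goes in short steps, Python scripts to look and compute and a shell command to move; the robot and the scene stay as the last step left them, time stands still between calls to the robot, and variables do not carry over. Pictures are saved under pics/ and viewed, and the job is handed in when it is done.

```bash
ls; mkdir -p pics
cat > h.py <<'E'
import numpy as np, cv2
from workcell import ctrl, viewer, recognise
from scipy.spatial.transform import Rotation as R
def save(p,name,crop=None,scale=1):
    im=p["image"][:,:,::-1]
    if crop: im=im[crop[1]:crop[3],crop[0]:crop[2]]
    im=cv2.resize(im,None,fx=scale,fy=scale,interpolation=cv2.INTER_CUBIC)
    cv2.imwrite("pics/"+name,im)
def cam2world(p,obs=None):
    if "extrinsics" in p: return np.linalg.inv(np.array(p["extrinsics"]))
    T=np.eye(4);T[:3,:3]=R.from_rotvec(obs["orientation"]).as_matrix();T[:3,3]=obs["ee_pos"]
    return T@np.array(p["T_tool_cam"])
def f(p): return p["image"].shape[0]/2/np.tan(np.radians(p["vfov"])/2)
def ray(p,u,v,obs=None):
    T=cam2world(p,obs);d=np.array([(u-p["cx"])/f(p),-(v-p["cy"])/f(p),-1.])
    return T[:3,3],T[:3,:3]@d
def onz(p,u,v,z,obs=None):
    o,d=ray(p,u,v,obs);return o+d*(z-o[2])/d[2]
def cloud(p,obs=None):
    h,w=p["range_z"].shape;v,u=np.mgrid[:h,:w];r=p["range_z"]
    c=np.stack([(u-p["cx"])/f(p)*r,-(v-p["cy"])/f(p)*r,-r],-1)
    T=cam2world(p,obs);W=c@T[:3,:3].T+T[:3,3];W[r<=0]=np.nan
    return W
E
python3 - <<'E'
from h import *
o=ctrl.get_obs();print(o)
for n in ["side","top","wrist"]:
    p=viewer.get_image(n);save(p,n+"0.png")
    print(n,{k:v for k,v in p.items() if k not in("image","range_z")},(p["range_z"]>0).mean())
    for k in ["mould_centre","cup_centre","rib","clamp_tip","clamp_hinge","mould_groove"]:
        try: print(k,[(round(r["p"],2),np.round(np.array(r["xy"])*[560,420])) for r in recognise(p,k)])
        except Exception as e: print(k,e)
E
```

```text
pics
{'t': 0.0, 'qpos': array([-1.27399375e+00,  4.23793103e-01,  1.63069060e+00, -1.42311485e-05,
        1.08861380e+00, -1.89898053e-02]), 'qvel': array([ 0.00055007,  0.00023769,  0.00026501,  0.00015364, -0.00157837,
        0.00102613]), 'joint_torque': array([-1.85790873e-05, -5.44628799e+01, -2.73670632e+01,  6.43976592e-02,
        2.27783946e-02, -1.08557856e-04]), 'ee_pos': array([ 194.05138512, -593.81099139,  403.93106791]), 'orientation': array([-3.10104035e+00, -4.93763089e-01,  3.46737479e-04]), 'ft_force': array([ 0.55901712, -0.22410045, -0.17987582]), 'moment': array([-0.04776183, -0.02037817, -0.02378645]), 'width': 87.84573805773579}
side {'vfov': 46.45707692380369, 'cx': 281.15003895271394, 'cy': 200.16272673415196, 'extrinsics': array([[-9.37247567e-01, -3.48647344e-01, -3.46806324e-03,
         5.01803414e+02],
       [ 2.28976541e-01, -6.22983999e-01,  7.47971043e-01,
        -1.91703991e+02],
       [-2.62938665e-01,  7.00239935e-01,  6.63722300e-01,
        -1.38201236e+03],
       [ 0.00000000e+00,  0.00000000e+00,  0.00000000e+00,
         1.00000000e+00]
[... 1075 characters left out ...]
]))]
clamp_hinge [(0.78, array([338., 219.]))]
mould_groove [(0.98, array([143., 220.])), (0.86, array([190., 288.])), (0.79, array([198., 235.]))]
wrist {'vfov': 67.67753807430176, 'cx': 277.15996542959743, 'cy': 205.04413787771378, 'T_tool_cam': array([[ 2.35655825e-05,  9.58585233e-01,  2.84805812e-01,
         7.87200069e+01],
       [ 9.99999111e-01, -4.02298203e-04,  1.27129272e-03,
        -1.42490989e+00],
       [ 1.33321930e-03,  2.84805529e-01, -9.58584390e-01,
         2.09280826e+01],
       [ 0.00000000e+00,  0.00000000e+00,  0.00000000e+00,
         1.00000000e+00]]), 'shot': 3} 0.9959523809523809
mould_centre []
cup_centre []
rib []
clamp_tip []
clamp_hinge []
mould_groove []
```

View pics/top0.png

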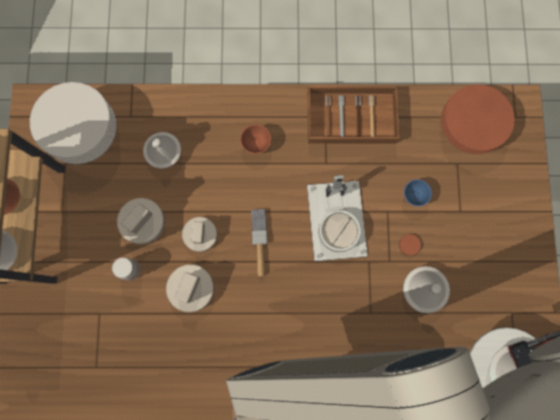

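View pics/side0.png

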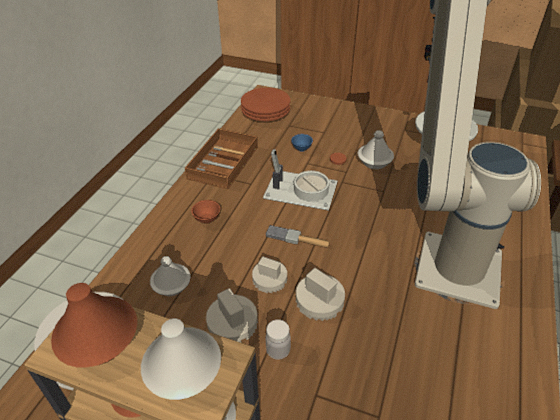

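Three look-alikes in the top view: (199,234), (140,220) and (190,288). The one at (199,234) looks smallest (about 34 px across, against about 46). I'll confirm that with an enlarged crop and the depth data.

Run:
```python
from h import *
p=viewer.get_image("top"); save(p,"topcrop.png",(100,170,380,310),2.8)
C=cloud(p); np.save("topc.npy",C); 
p2=viewer.get_image("side"); C2=cloud(p2); np.save("sidec.npy",C2); save(p2,"sidecrop.png",(200,130,380,340),2.8)
for C in (C,C2):
  P=C.reshape(-1,3); P=P[~np.isnan(P).any(1)]
  print("table z",np.median(P[(abs(P[:,0]-450)<30)&(abs(P[:,1])<250),2]))
for u,v in [(199,234),(140,220),(190,288)]:
  c=np.load("topc.npy")[v-28:v+29,u-28:u+29].reshape(-1,3)
  for lo,hi in [(15,34),(55,100)]:
    m=(c[:,2]>lo)&(c[:,2]<hi); q=c[m]
    if m.sum()>5: print(u,v,lo,m.sum(),np.median(q,0),np.ptp(q,0), cv2.minAreaRect(q[:,:2].astype(np.float32)))
```

```text
table z 4.033998878225475
table z 1.129606842048588
199 234 15 657 [486.65411918 211.84589275  26.28748254] [94.8795569  94.42143298 18.34837689] ((489.3626708984375, 219.47354125976562), (94.41558837890625, 94.83187103271484), 89.77771759033203)
199 234 55 221 [487.22425637 219.27039167  69.94018408] [56.74044707 30.10591037 23.13610344] ((488.57147216796875, 219.7185516357422), (28.762880325317383, 56.050960540771484), 85.5705337524414)
140 220 15 492 [520.40555939 370.91752789  31.89809445] [127.32406478 126.69427706  18.54880308] ((525.45166015625, 385.39385986328125), (126.78055572509766, 125.58557891845703), 44.193824768066406)
140 220 55 469 [522.48411306 382.13331724  91.78974161] [76.43017524 69.37372979 44.87384429] ((525.9002075195312, 385.3662109375), (39.60126876831055, 74.37733459472656), 51.19636917114258)
190 288 15 496 [334.05492085 232.35489577  32.01826924] [122.82241687 126.97838571  18.69033808] ((337.4815673828125, 241.31500244140625), (126.89139556884766, 122.06977081298828), 76.6331558227539)
190 288 55 449 [337.24632535 238.83172386  92.83970064] [78.60936101 57.47715746 44.50028251] ((338.2633056640625, 241.32093811035156), (39.147369384765625, 74.2773208618164), 68.72291564941406)
```

View pics/topcrop.png

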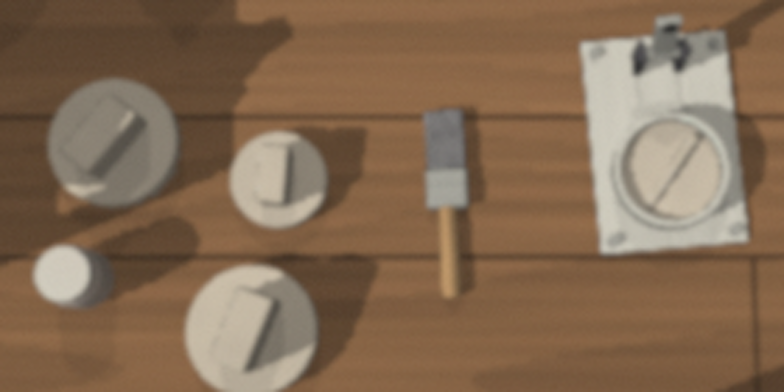

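View pics/sidecrop.png

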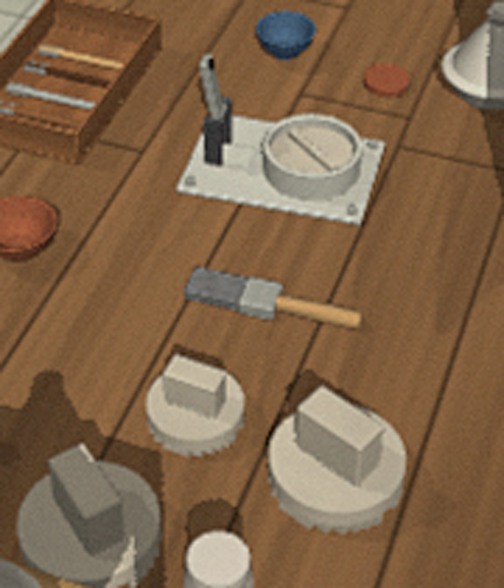

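The crop confirms it. (199,234) has a 95 mm disc and a 56×29 mm bar, which fits the description. The other two have discs of about 126 mm. Next I'll locate the cup and work out the move for a wrist view.

```bash
cat >> h.py <<'E'
def delta(target,yaw=None):
    """tool-frame shift (m) to bring TCP to target (mm); rz (deg) to bring tool x to yaw(deg), tool down"""
    o=ctrl.get_obs();M=R.from_rotvec(o["orientation"]).as_matrix()
    d=M.T@(np.array(target)-o["ee_pos"])/1000
    cy=np.degrees(np.arctan2(M[1,0],M[0,0])); s="shift m %s"%np.round(d,4)
    if yaw is not None: s+=" rz %.2f"%(-(((yaw-cy)+180)%360-180))
    print(s,"yaw %.2f"%cy,"tilt",np.round(M[:2,2],4))
E
python3 - <<'E'
from h import *
C=np.load("topc.npy");c=C[160:265,300:375].reshape(-1,3)
m=(c[:,2]>43)&(c[:,2]<56);q=c[m][:,:2].astype(np.float32);print("rim",cv2.minEnclosingCircle(q),np.median(q,0))
m=(c[:,2]>60);q=c[m];print("clamp",q.min(0),q.max(0),np.median(q,0))
delta([440,-100,420]); print(ctrl.get_obs()["t"])
E
```

```text
rim ((524.8342895507812, -166.6801300048828), 86.10664367675781) [ 495.8434 -171.9661]
clamp [ 597.95018055 -191.11264158   61.80771393] [ 629.46778044 -135.17077511  149.65266608] [ 613.89592461 -162.83266124   86.08339601]
shift m [ 0.3872 -0.3933 -0.0153] yaw 18.09 tilt [ 0. -0.]
1.15
```

```bash
python3 -m handwheel '[{"tx":0.047,"ty":-0.039},{"tx":0.047,"ty":-0.039},{"tx":0.047,"ty":-0.039},{"tx":0.047,"ty":-0.039},{"tx":0.047,"ty":-0.039},{"tx":0.047,"ty":-0.039},{"tx":0.047,"ty":-0.039},{"tx":0.047,"ty":-0.039,"tz":0.03}]'; python3 -m handwheel '[{"rz":-10.6},{"rz":-10.6},{"rz":-10.6},{"rz":-10.6},{"rz":-10.6},{"rz":-10.6},{"rz":-10.6},{"rz":-10.6}]'; python3 -m handwheel '[{"rz":-10.6},{"rz":-10.6},{"rz":-10.6},{"rz":-10.6},{}]'
python3 - <<'E'
from h import *
o=ctrl.get_obs();print(o["t"],o["ee_pos"],o["qpos"]);delta([469,-157,350],150)
p=viewer.get_image("wrist");save(p,"w1.png");C=cloud(p,o);np.savez("w1.npz",C=C)
for k in ["cup_centre","rib","clamp_tip","clamp_hinge"]:
    print(k,[(round(r["p"],2),np.round(np.array(r["xy"])*[560,420])) for r in recognise(p,k)])
E
```

```text
1.15 [ 194.12670735 -594.07866354  404.6897327 ] [-1.27401307e+00  4.23085608e-01  1.62988558e+00  3.72172573e-05
  1.08858631e+00 -1.90199197e-02]
shift m [ 0.397  -0.3301  0.0547] rz -131.91 yaw 18.09 tilt [ 0. -0.]
cup_centre []
rib []
clamp_tip []
clamp_hinge []$[0]: bad value
$[0]: bad value
$[0]: bad value
```

View pics/w1.png

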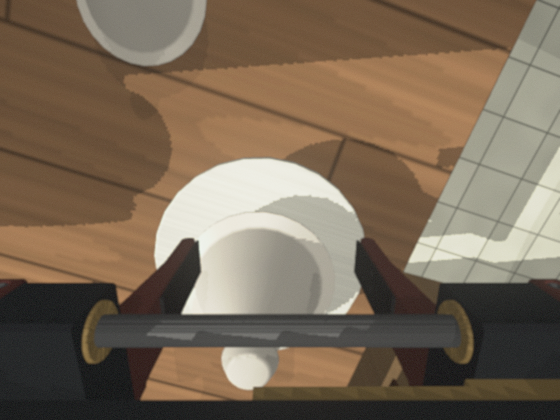

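The rows need every key, so I'll retype them in full.

```bash
python3 -m handwheel '[{"gripper":0,"tx":0.047,"ty":-0.039,"tz":0,"rx":0,"ry":0,"rz":0},{"gripper":0,"tx":0.047,"ty":-0.039,"tz":0,"rx":0,"ry":0,"rz":0},{"gripper":0,"tx":0.047,"ty":-0.039,"tz":0,"rx":0,"ry":0,"rz":0},{"gripper":0,"tx":0.047,"ty":-0.039,"tz":0,"rx":0,"ry":0,"rz":0},{"gripper":0,"tx":0.047,"ty":-0.039,"tz":0,"rx":0,"ry":0,"rz":0},{"gripper":0,"tx":0.047,"ty":-0.039,"tz":0,"rx":0,"ry":0,"rz":0},{"gripper":0,"tx":0.047,"ty":-0.039,"tz":0,"rx":0,"ry":0,"rz":0},{"gripper":0,"tx":0.047,"ty":-0.039,"tz":0.03,"rx":0,"ry":0,"rz":0}]'; python3 -m handwheel '[{"gripper":0,"tx":0,"ty":0,"tz":0,"rx":0,"ry":0,"rz":-10.6},{"gripper":0,"tx":0,"ty":0,"tz":0,"rx":0,"ry":0,"rz":-10.6},{"gripper":0,"tx":0,"ty":0,"tz":0,"rx":0,"ry":0,"rz":-10.6},{"gripper":0,"tx":0,"ty":0,"tz":0,"rx":0,"ry":0,"rz":-10.6},{"gripper":0,"tx":0,"ty":0,"tz":0,"rx":0,"ry":0,"rz":-10.6},{"gripper":0,"tx":0,"ty":0,"tz":0,"rx":0,"ry":0,"rz":-10.6},{"gripper":0,"tx":0,"ty":0,"tz":0,"rx":0,"ry":0,"rz":-10.6},{"gripper":0,"tx":0,"ty":0,"tz":0,"rx":0,"ry":0,"rz":-10.6}]'
python3 - <<'E'
from h import *
o=ctrl.get_obs();print(o["t"],o["ee_pos"],o["qpos"]);delta([469,-157,350],150)
E
```

```text
t: 2.4
ee_pos: [453.7, -183.4, 378.8]
orientation: [3.099, 0.494, 0.007]
ft_force: [0.8, -1.1, 0.4]
width: 87.7
t: 3.4
ee_pos: [452.0, -185.0, 377.2]
orientation: [1.95, 2.463, 0.0]
ft_force: [0.4, -0.2, -0.3]
width: 87.6
3.4 [ 452.01787534 -184.95165121  377.23952482] [-4.12755915e-01  2.61074202e-01  1.94911636e+00  1.11623368e-05
  9.31132671e-01 -6.43893899e-01]
shift m [0.0233 0.0229 0.0272] rz -46.76 yaw 103.24 tilt [ 0.0003 -0.0001]
```

```bash
python3 -m handwheel '[{"gripper":0,"tx":0.023,"ty":0.023,"tz":0.027,"rx":0,"ry":0,"rz":-10},{"gripper":0,"tx":0,"ty":0,"tz":0,"rx":0,"ry":0,"rz":-10.6},{"gripper":0,"tx":0,"ty":0,"tz":0,"rx":0,"ry":0,"rz":-10.6},{"gripper":0,"tx":0,"ty":0,"tz":0,"rx":0,"ry":0,"rz":-10.6},{"gripper":0,"tx":0,"ty":0,"tz":0,"rx":0,"ry":0,"rz":-5},{"gripper":0,"tx":0,"ty":0,"tz":0,"rx":0,"ry":0,"rz":0}]'
python3 - <<'E'
from h import *
o=ctrl.get_obs();print(o["t"],o["ee_pos"],o["qpos"])
p=viewer.get_image("wrist");save(p,"w2.png");C=cloud(p,o);np.savez("w1.npz",C=C)
for k in ["cup_centre","rib","clamp_tip","clamp_hinge"]:
    print(k,[(round(r["p"],2),np.round(np.array(r["xy"])*[560,420])) for r in recognise(p,k)])
E
```

```text
t: 4.15
ee_pos: [469.3, -157.4, 350.2]
orientation: [0.823, 3.032, -0.0]
ft_force: [-0.1, 0.4, 0.2]
width: 87.8
4.15 [ 469.31251313 -157.40543153  350.23352   ] [-3.47649512e-01  3.11494260e-01  1.95578156e+00  7.45494448e-06
  8.74069922e-01 -1.38859046e+00]
cup_centre [(0.63, array([292., 228.]))]
rib [(0.95, array([290., 227.]))]
clamp_tip [(0.81, array([360., 368.]))]
clamp_hinge [(0.63, array([289., 224.]))]
```

View pics/w2.png

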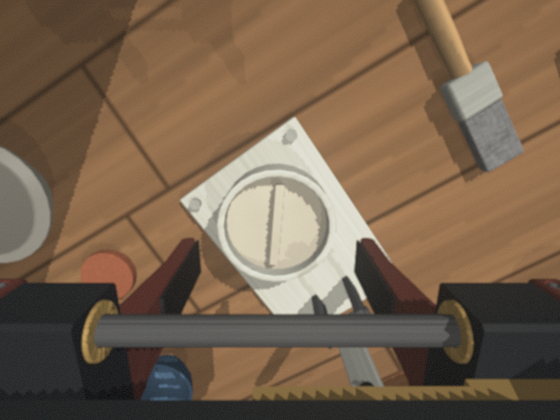

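The wrist view shows the cup at about (276,224). The rib runs nearly vertically from (276,186) to (280,263), and the clamp is at the lower right. I'll fit these from the depth data.

Run:
```python
from h import *
C=np.load("w1.npz")["C"];c=C[150:285,210:345].reshape(-1,3)
print(np.histogram(c[:,2],bins=np.arange(0,70,2)))
m=(c[:,2]>43)&(c[:,2]<55);q=c[m]
# circle fit on rim mid
def fit(q):
    A=np.c_[2*q,np.ones(len(q))];s=np.linalg.lstsq(A,(q**2).sum(1),rcond=None)[0];return s[:2],np.sqrt(s[2]+s[:2]@s[:2])
ctr,r=fit(q[:,:2])
for _ in range(5):
    d=np.linalg.norm(q[:,:2]-ctr,axis=1);q=q[abs(d-r)<8];ctr,r=fit(q[:,:2])
print("rim",ctr,r,len(q),np.median(q[:,2]))
d=np.linalg.norm(c[:,:2]-ctr,axis=1)
face=c[(d<45)];zf=np.median(face[:,2]);print("face z",zf)
rb=face[(face[:,2]>zf+5)];
print(len(rb),rb[:,2].mean(),rb.mean(0)); rr=cv2.minAreaRect(rb[:,:2].astype(np.float32));print(rr)
w=np.linalg.svd(rb[:,:2]-rb[:,:2].mean(0))[2][0];print("rib angle",np.degrees(np.arctan2(w[1],w[0])))
# base plate
pl=C[100:330,170:400].reshape(-1,3);pl=pl[(pl[:,2]>4.5)&(pl[:,2]<12)]
print(cv2.minAreaRect(pl[:,:2].astype(np.float32)),len(pl))
hi=C[250:400].reshape(-1,3);hi=hi[(hi[:,2]>60)&(hi[:,2]<160)&(np.linalg.norm(hi[:,:2]-[620,-165],axis=1)<70)]
print(len(hi),hi.min(0),hi.max(0))
```

```text
(array([ 187,    4,  375, 4289,  563,   30,   19,   28,   31,   26,   23,
         28,   23,   34,  391, 5663,  722,  141,  166,  535,  506,  477,
       1875,  121,    1,    0,    0,    0,    0,    0,    0,    0,    0,
          0]), array([ 0,  2,  4,  6,  8, 10, 12, 14, 16, 18, 20, 22, 24, 26, 28, 30, 32,
       34, 36, 38, 40, 42, 44, 46, 48, 50, 52, 54, 56, 58, 60, 62, 64, 66,
       68]))
rim [ 494.65107543 -171.2303772 ] 54.129197351969566 2348 44.84789977212711
face z 31.206038939441925
739 39.923444040484654 [ 493.33895637 -170.26613424   39.92344404]
((494.88958740234375, -171.2624053955078), (9.040173530578613, 83.92304992675781), 55.144954681396484)
rib angle -34.86152654192676
((530.0924072265625, -168.43344116210938), (220.3556671142578, 149.89866638183594), 4.856600761413574) 10819
1383 [ 596.16400351 -185.44063839   60.00413943] [ 623.43338777 -132.4883891   136.84761112]
```

```bash
python3 -m handwheel '[{"gripper":0,"tx":0.028,"ty":0.046,"tz":0,"rx":0,"ry":0,"rz":0},{"gripper":0,"tx":0.028,"ty":0.046,"tz":0,"rx":0,"ry":0,"rz":0},{"gripper":0,"tx":0.028,"ty":0.046,"tz":0,"rx":0,"ry":0,"rz":0},{"gripper":0,"tx":0.028,"ty":0.046,"tz":0,"rx":0,"ry":0,"rz":0},{"gripper":0,"tx":0.028,"ty":0.046,"tz":0,"rx":0,"ry":0,"rz":0},{"gripper":0,"tx":0.028,"ty":0.046,"tz":0,"rx":0,"ry":0,"rz":0},{"gripper":0,"tx":0.028,"ty":0.046,"tz":0,"rx":0,"ry":0,"rz":-8.6},{"gripper":0,"tx":0,"ty":0,"tz":0,"rx":0,"ry":0,"rz":-8.5}]';python3 -m handwheel '[{"gripper":0,"tx":0,"ty":0,"tz":0,"rx":0,"ry":0,"rz":-8.5},{"gripper":0,"tx":0,"ty":0,"tz":0,"rx":0,"ry":0,"rz":0}]';  python3 - <<'E'
from h import *
o=ctrl.get_obs();print(o["t"],o["ee_pos"],o["qpos"])
p=viewer.get_image("wrist");save(p,"w3.png");C=cloud(p,o);np.savez("w3.npz",C=C)
print([(round(r["p"],2),np.round(np.array(r["xy"])*[560,420])) for r in recognise(p,"mould_centre")])
c=C.reshape(-1,3);c=c[np.linalg.norm(c[:,:2]-[488,220],axis=1)<60]
def fit(q):
    A=np.c_[2*q,np.ones(len(q))];s=np.linalg.lstsq(A,(q**2).sum(1),rcond=None)[0];return s[:2],np.sqrt(s[2]+s[:2]@s[:2])
d=c[(c[:,2]>20)&(c[:,2]<31)];print(cv2.minEnclosingCircle(d[:,:2].astype(np.float32)),np.median(d[:,2]))
b=c[(c[:,2]>66)&(c[:,2]<76)];rr=cv2.minAreaRect(b[:,:2].astype(np.float32));print(rr,np.median(b[:,2]),len(b))
E
```

```text
t: 5.4
ee_pos: [462.4, 222.8, 350.3]
orientation: [0.348, 3.121, 0.002]
ft_force: [-0.0, -0.3, -0.0]
width: 87.7
t: 5.65
ee_pos: [462.5, 219.7, 350.1]
orientation: [-0.131, -3.139, 0.0]
ft_force: [0.4, -0.1, 0.4]
width: 87.9
5.65 [462.46984018 219.72549469 350.09181581] [ 4.20300662e-01  3.34845351e-01  1.92000085e+00 -1.91365270e-05
  8.86782556e-01 -1.06697763e+00]
[(0.87, array([446., 233.])), (0.8, array([290.,  60.])), (0.58, array([283., 212.]))]
((488.0108642578125, 222.9537353515625), 48.36362075805664) 25.122550384135764
((487.0867614746094, 222.77877807617188), (27.266525268554688, 55.53944778442383), 86.20179748535156) 68.95381493551082 1775
```

View pics/w3.png

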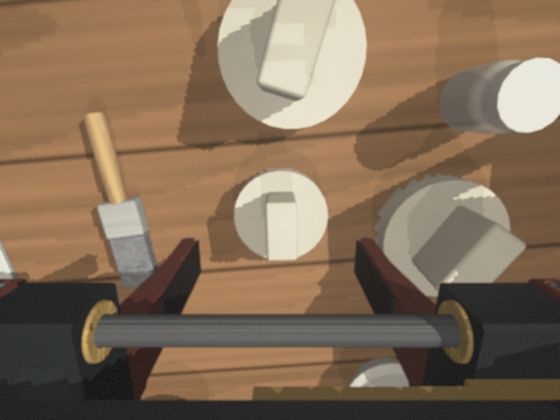

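Run:
```python
from h import *
delta([487.3,222.8,216],176.2)
```

```text
shift m [-0.0244  0.0055  0.1341] rz -1.11 yaw 175.09 tilt [-0.0001 -0.    ]
```

```bash
python3 -m handwheel '[{"gripper":0,"tx":-0.024,"ty":0.0055,"tz":0.02,"rx":0,"ry":0,"rz":-1.1},{"gripper":0,"tx":0,"ty":0,"tz":0.04,"rx":0,"ry":0,"rz":0},{"gripper":0,"tx":0,"ty":0,"tz":0.04,"rx":0,"ry":0,"rz":0},{"gripper":0,"tx":0,"ty":0,"tz":0.025,"rx":0,"ry":0,"rz":0},{"gripper":0,"tx":0,"ty":0,"tz":0.009,"rx":0,"ry":0,"rz":0},{"gripper":0,"tx":0,"ty":0,"tz":0,"rx":0,"ry":0,"rz":0}]' && python3 -m handwheel '[{"gripper":1,"tx":0,"ty":0,"tz":0,"rx":0,"ry":0,"rz":0},{"gripper":1,"tx":0,"ty":0,"tz":0,"rx":0,"ry":0,"rz":0},{"gripper":1,"tx":0,"ty":0,"tz":0,"rx":0,"ry":0,"rz":0},{"gripper":1,"tx":0,"ty":0,"tz":0,"rx":0,"ry":0,"rz":0},{"gripper":1,"tx":0,"ty":0,"tz":0,"rx":0,"ry":0,"rz":0},{"gripper":1,"tx":0,"ty":0,"tz":0,"rx":0,"ry":0,"rz":0}]'
```

```text
t: 6.5
ee_pos: [487.0, 222.9, 216.1]
orientation: [-0.101, -3.139, 0.0]
ft_force: [-0.6, 0.8, 0.5]
width: 88.0
t: 7.25
ee_pos: [486.9, 223.0, 216.1]
orientation: [-0.099, -3.14, 0.0]
ft_force: [-1.2, -9.2, 3.8]
width: 31.5
```

```bash
python3 -m handwheel '[{"gripper":1,"tx":0,"ty":0,"tz":0,"rx":0,"ry":0,"rz":0},{"gripper":1,"tx":0,"ty":0,"tz":0,"rx":0,"ry":0,"rz":0},{"gripper":1,"tx":0,"ty":0,"tz":0,"rx":0,"ry":0,"rz":0}]' && python3 -m handwheel '[{"gripper":1,"tx":0,"ty":0,"tz":-0.03,"rx":0,"ry":0,"rz":0},{"gripper":1,"tx":0,"ty":0,"tz":-0.05,"rx":0,"ry":0,"rz":0},{"gripper":1,"tx":0,"ty":0,"tz":-0.05,"rx":0,"ry":0,"rz":0},{"gripper":1,"tx":0,"ty":0,"tz":0,"rx":0,"ry":0,"rz":0}]'
python3 - <<'E'
from h import *
o=ctrl.get_obs();print(o)
delta([494.7,-171.2,300],143.5)
p=viewer.get_image("side");save(p,"s4.png")
p=viewer.get_image("wrist");save(p,"w4.png")
E
```

```text
t: 7.62
ee_pos: [486.8, 222.8, 216.1]
orientation: [-0.099, -3.14, 0.001]
ft_force: [0.5, -4.7, 2.4]
width: 27.9
t: 8.12
ee_pos: [487.9, 223.8, 349.2]
orientation: [0.099, 3.134, 0.006]
ft_force: [-0.5, -0.2, -4.9]
width: 27.9
{'t': 8.125, 'qpos': array([ 4.07721028e-01,  3.68262885e-01,  1.86961063e+00,  6.66138586e-04,
        8.96300385e-01, -1.10054196e+00]), 'qvel': array([-0.00114155,  0.06129515,  0.05860148, -0.00152595, -0.03614541,
        0.00073949]), 'joint_torque': array([-1.16812848e-02, -5.17491031e+01, -2.52171063e+01,  1.28542981e-02,
        7.01944381e-01, -7.16910454e-04]), 'ee_pos': array([487.92824137, 223.7830366 , 349.21546922]), 'orientation': array([0.09865674, 3.13354129, 0.00568313]), 'ft_force': array([-0.48473871, -0.15303817, -4.9320946 ]), 'moment': array([ 0.06614715, -0.18348475, -0.01761757]), 'width': 27.932332451317507}
shift m [-0.0313 -0.394   0.0479] rz 32.89 yaw 176.39 tilt [0.0066 0.0034]
```

View pics/s4.png

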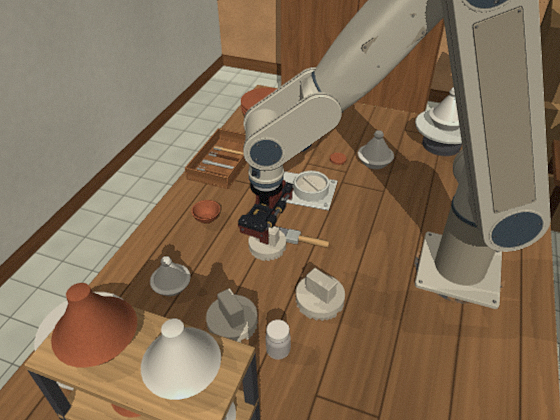

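View pics/w4.png

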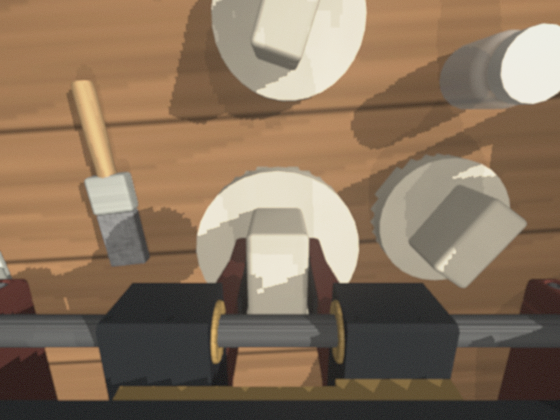

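Held: width is 27.9 mm and the weight reads about 5 N. Carrying it to above the cup.

```bash
python3 -m handwheel '[{"gripper":1,"tx":-0.004,"ty":-0.049,"tz":0,"rx":0,"ry":0,"rz":0},{"gripper":1,"tx":-0.004,"ty":-0.049,"tz":0,"rx":0,"ry":0,"rz":0},{"gripper":1,"tx":-0.004,"ty":-0.049,"tz":0,"rx":0,"ry":0,"rz":0},{"gripper":1,"tx":-0.004,"ty":-0.049,"tz":0,"rx":0,"ry":0,"rz":0},{"gripper":1,"tx":-0.004,"ty":-0.049,"tz":0,"rx":0,"ry":0,"rz":0},{"gripper":1,"tx":-0.004,"ty":-0.049,"tz":0,"rx":0,"ry":0,"rz":0},{"gripper":1,"tx":-0.004,"ty":-0.049,"tz":0,"rx":0,"ry":0,"rz":0},{"gripper":1,"tx":-0.004,"ty":-0.05,"tz":0.0,"rx":0,"ry":0,"rz":0}]' && python3 -m handwheel '[{"gripper":1,"tx":0,"ty":0,"tz":0.02,"rx":0,"ry":0,"rz":10},{"gripper":1,"tx":0,"ty":0,"tz":0.02,"rx":0,"ry":0,"rz":10},{"gripper":1,"tx":0,"ty":0,"tz":0,"rx":0,"ry":0,"rz":10},{"gripper":1,"tx":0,"ty":0,"tz":0,"rx":0,"ry":0,"rz":1},{"gripper":1,"tx":0,"ty":0,"tz":0,"rx":0,"ry":0,"rz":0},{"gripper":1,"tx":0,"ty":0,"tz":0,"rx":0,"ry":0,"rz":0}]'
python3 - <<'E'
from h import *
o=ctrl.get_obs();print(o["t"],o["ee_pos"],o["ft_force"],o["moment"])
delta([494.7,-171.2,265],145.2)
p=viewer.get_image("wrist");save(p,"w5.png")
W=cloud(p,o)
M=R.from_rotvec(o["orientation"]).as_matrix();T=(W.reshape(-1,3)-o["ee_pos"])@M
# disc in tool frame
print(np.histogram(T[(abs(T[:,0])<70)&(abs(T[:,1])<60),2],bins=np.arange(140,260,4)))
d=T[(T[:,2]>184)&(T[:,2]<198)&(np.hypot(T[:,0],T[:,1])<60)]
q=d[:,:2]
hull=cv2.convexHull(q.astype(np.float32))[:,0];print(q.min(0),q.max(0),np.median(d[:,2]))
hh=hull[hull[:,0]>0]
A=np.c_[2*hh,np.ones(len(hh))];s=np.linalg.lstsq(A,(hh**2).sum(1),rcond=None)[0];print("disc in tool",s[:2],np.sqrt(s[2]+s[:2]@s[:2]))
E
```

```text
t: 9.22
ee_pos: [493.2, -172.4, 343.4]
orientation: [-0.099, -3.136, -0.003]
ft_force: [0.0, -0.3, -4.5]
width: 27.9
t: 9.98
ee_pos: [494.1, -171.1, 305.9]
orientation: [-0.931, -3.0, -0.0]
ft_force: [-0.3, 0.8, -4.2]
width: 27.8
9.975 [ 494.08169481 -171.08508847  305.86003284] [-0.29292434  0.77677926 -4.17043436] [ 0.01285848 -0.17692798  0.00770831]
shift m [-0.0006  0.0003  0.0409] rz 0.31 yaw 145.51 tilt [-0.0003  0.0002]
(array([ 321, 4377, 1120,  323,  291,  280,  245,  228,  198,  173,  153,
        104, 8466,  708,  125,  110,   61,   25,   49,   23,    0,    0,
          0,    0,    0,    0,    0,    0,    0]), array([140, 144, 148, 152, 156, 160, 164, 168, 172, 176, 180, 184, 188,
       192, 196, 200, 204, 208, 212, 216, 220, 224, 228, 232, 236, 240,
       244, 248, 252, 256]))
[-43.18311368 -46.41689361] [48.2427971  49.42026877] 191.0783967679747
disc in tool [0.31052524 1.53366385] 47.764233576001935
```

View pics/w5.png

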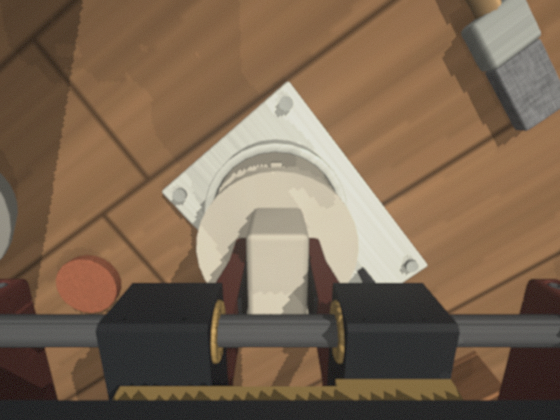

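The held disc reads +1.5 mm in tool y, which is a camera bias, so I'll correct for it. Then I'll lower in small steps and watch the force.

```bash
python3 -m handwheel '[{"gripper":1,"tx":-0.0009,"ty":-0.0012,"tz":0.02,"rx":0,"ry":0,"rz":0.3},{"gripper":1,"tx":0,"ty":0,"tz":0.018,"rx":0,"ry":0,"rz":0},{"gripper":1,"tx":0,"ty":0,"tz":0.003,"rx":0,"ry":0,"rz":0},{"gripper":1,"tx":0,"ty":0,"tz":0,"rx":0,"ry":0,"rz":0}]' && python3 -m handwheel '[{"gripper":1,"tx":0,"ty":0,"tz":0.003,"rx":0,"ry":0,"rz":0},{"gripper":1,"tx":0,"ty":0,"tz":0.002,"rx":0,"ry":0,"rz":0},{"gripper":1,"tx":0,"ty":0,"tz":0,"rx":0,"ry":0,"rz":0}]'
```

```text
t: 10.52
ee_pos: [494.3, -172.7, 265.4]
orientation: [0.941, 2.997, -0.0]
ft_force: [0.0, 0.1, -4.3]
width: 28.1
t: 10.9
ee_pos: [494.2, -172.7, 260.2]
orientation: [0.942, 2.997, 0.0]
ft_force: [0.1, 0.3, -5.0]
width: 27.9
```

```bash
python3 -m handwheel '[{"gripper":1,"tx":0,"ty":0,"tz":0.002,"rx":0,"ry":0,"rz":0},{"gripper":1,"tx":0,"ty":0,"tz":0.001,"rx":0,"ry":0,"rz":0},{"gripper":1,"tx":0,"ty":0,"tz":0,"rx":0,"ry":0,"rz":0}]' && python3 -m handwheel '[{"gripper":1,"tx":0,"ty":0,"tz":0.001,"rx":0,"ry":0,"rz":0},{"gripper":1,"tx":0,"ty":0,"tz":0,"rx":0,"ry":0,"rz":0}]'
```

```text
t: 11.28
ee_pos: [494.2, -172.7, 257.0]
orientation: [-0.942, -2.997, -0.0]
ft_force: [0.9, 0.1, -6.0]
width: 27.8
t: 11.52
ee_pos: [494.2, -172.7, 256.0]
orientation: [-0.942, -2.997, -0.0]
ft_force: [0.1, -0.6, -4.6]
width: 27.9
```

```bash
python3 -m handwheel '[{"gripper":1,"tx":0,"ty":0,"tz":0.001,"rx":0,"ry":0,"rz":0},{"gripper":1,"tx":0,"ty":0,"tz":0,"rx":0,"ry":0,"rz":0}]' && python3 -m handwheel '[{"gripper":1,"tx":0,"ty":0,"tz":0.001,"rx":0,"ry":0,"rz":0},{"gripper":1,"tx":0,"ty":0,"tz":0,"rx":0,"ry":0,"rz":0}]'
```

```text
t: 11.78
ee_pos: [494.2, -172.7, 255.1]
orientation: [-0.942, -2.997, -0.0]
ft_force: [-0.1, -0.5, -4.7]
width: 27.6
t: 12.02
ee_pos: [494.2, -172.7, 254.0]
orientation: [-0.942, -2.997, -0.0]
ft_force: [1.1, 0.2, -5.0]
width: 27.4
```

No contact where it would ride (about 257), so the groove seems to be over the rib. Continuing down.

```bash
python3 -m handwheel '[{"gripper":1,"tx":0,"ty":0,"tz":0.0015,"rx":0,"ry":0,"rz":0},{"gripper":1,"tx":0,"ty":0,"tz":0,"rx":0,"ry":0,"rz":0}]' && python3 -m handwheel '[{"gripper":1,"tx":0,"ty":0,"tz":0.0015,"rx":0,"ry":0,"rz":0},{"gripper":1,"tx":0,"ty":0,"tz":0,"rx":0,"ry":0,"rz":0}]'&& python3 -m handwheel '[{"gripper":1,"tx":0,"ty":0,"tz":0.0015,"rx":0,"ry":0,"rz":0},{"gripper":1,"tx":0,"ty":0,"tz":0,"rx":0,"ry":0,"rz":0}]'
```

```text
t: 12.28
ee_pos: [494.2, -172.7, 252.5]
orientation: [-0.942, -2.997, -0.0]
ft_force: [0.2, -0.8, -5.6]
width: 27.9
t: 12.52
ee_pos: [494.1, -172.7, 251.0]
orientation: [-0.942, -2.997, -0.0]
ft_force: [0.3, 0.3, -4.9]
width: 27.9
t: 12.78
ee_pos: [494.1, -172.7, 249.5]
orientation: [-0.942, -2.997, -0.0]
ft_force: [0.4, 0.3, -4.4]
width: 28.0
```

```bash
python3 -m handwheel '[{"gripper":1,"tx":0,"ty":0,"tz":0.001,"rx":0,"ry":0,"rz":0},{"gripper":1,"tx":0,"ty":0,"tz":0,"rx":0,"ry":0,"rz":0}]' && python3 -m handwheel '[{"gripper":1,"tx":0,"ty":0,"tz":0.001,"rx":0,"ry":0,"rz":0},{"gripper":1,"tx":0,"ty":0,"tz":0,"rx":0,"ry":0,"rz":0}]'
```

```text
t: 13.02
ee_pos: [494.2, -172.7, 248.5]
orientation: [-0.942, -2.997, -0.0]
ft_force: [-0.3, 0.5, -4.9]
width: 28.1
t: 13.28
ee_pos: [494.2, -172.7, 247.9]
orientation: [0.942, 2.997, -0.0]
ft_force: [-1.0, 0.7, 1.3]
width: 28.0
```

Contact at TCP z ≈ 248, which is exactly the home height. A light press and a small wiggle should confirm the rib is holding it.

```bash
python3 -m handwheel '[{"gripper":1,"tx":0,"ty":0,"tz":0.0007,"rx":0,"ry":0,"rz":0},{"gripper":1,"tx":0,"ty":0,"tz":0,"rx":0,"ry":0,"rz":0}]' && python3 -m handwheel '[{"gripper":1,"tx":0,"ty":0,"tz":0,"rx":0,"ry":0,"rz":1.5},{"gripper":1,"tx":0,"ty":0,"tz":0,"rx":0,"ry":0,"rz":0}]'; python3 -c "
from h import *
print(ctrl.get_obs()['moment'])"; python3 -m handwheel '[{"gripper":1,"tx":0,"ty":0,"tz":0,"rx":0,"ry":0,"rz":-3},{"gripper":1,"tx":0,"ty":0,"tz":0,"rx":0,"ry":0,"rz":0}]'; python3 -c "
from h import *
print(ctrl.get_obs()['moment'])"
```

```text
t: 13.52
ee_pos: [494.3, -172.7, 247.4]
orientation: [0.942, 2.997, -0.0]
ft_force: [-1.1, 0.7, 5.3]
width: 27.8
t: 13.78
ee_pos: [494.4, -172.8, 247.5]
orientation: [0.981, 2.984, -0.0]
ft_force: [-1.3, 0.6, 4.9]
width: 28.2
[0.13714816 0.29396012 0.06487116]
t: 14.02
ee_pos: [494.6, -172.8, 247.4]
orientation: [0.903, 3.008, -0.0]
ft_force: [-0.0, 0.2, 4.6]
width: 27.7
[0.11604833 0.08592293 0.06145173]
```

```bash
python3 -m handwheel '[{"gripper":1,"tx":0,"ty":0,"tz":0,"rx":0,"ry":0,"rz":1.5},{"gripper":1,"tx":0,"ty":0,"tz":-0.0003,"rx":0,"ry":0,"rz":0},{"gripper":0.5,"tx":0,"ty":0,"tz":0,"rx":0,"ry":0,"rz":0},{"gripper":0.4,"tx":0,"ty":0,"tz":0,"rx":0,"ry":0,"rz":0},{"gripper":0.2,"tx":0,"ty":0,"tz":0,"rx":0,"ry":0,"rz":0},{"gripper":0.2,"tx":0,"ty":0,"tz":0,"rx":0,"ry":0,"rz":0}]'; python3 -m handwheel '[{"gripper":0.2,"tx":0,"ty":0,"tz":-0.03,"rx":0,"ry":0,"rz":0},{"gripper":0.2,"tx":0,"ty":0,"tz":-0.05,"rx":0,"ry":0,"rz":0},{"gripper":0.2,"tx":0.025,"ty":0,"tz":-0.04,"rx":0,"ry":0,"rz":0},{"gripper":0,"tx":0,"ty":0,"tz":0,"rx":0,"ry":0,"rz":0},{"gripper":0,"tx":0,"ty":0,"tz":0,"rx":0,"ry":0,"rz":0}]'
python3 - <<'E'
from h import *
o=ctrl.get_obs();print(o["t"],o["ee_pos"],o["ft_force"])
p=viewer.get_image("wrist");save(p,"w6.png");C=cloud(p,o)
c=C.reshape(-1,3);c=c[np.linalg.norm(c[:,:2]-[494.7,-171.2],axis=1)<75]
print(np.histogram(c[:,2],bins=np.arange(40,114,3)))
rr=c[:,:2]-[494.7,-171.2];r=np.hypot(*rr.T)
print("disc",np.median(c[(r<46)&(c[:,2]>50)&(c[:,2]<75),2]),"rim",np.median(c[(r>51.5)&(r<57)&(c[:,2]>40)&(c[:,2]<50),2]))
b=c[(c[:,2]>90)&(c[:,2]<115)];print(cv2.minAreaRect(b[:,:2].astype(np.float32)),np.median(b[:,2]))
p=viewer.get_image("side");save(p,"s6.png",(200,100,420,260),3)
E
```

```text
t: 14.78
ee_pos: [494.1, -172.7, 247.1]
orientation: [-0.942, -2.997, -0.0]
ft_force: [-0.1, -0.1, -0.4]
width: 64.1
t: 15.4
ee_pos: [473.6, -158.4, 366.9]
orientation: [0.942, 2.997, -0.0]
ft_force: [0.1, 0.1, -0.3]
width: 86.1
15.4 [ 473.6312376  -158.39198197  366.90546616] [ 0.13595777  0.0636976  -0.34326417]
(array([ 106, 1645,  151,   41,   51, 4518,  308,   26,   28,   15,   27,
         29,   24,   30,   31,   31,   32,   34,   34,  342, 1654,    3,
          0,    0]), array([ 40,  43,  46,  49,  52,  55,  58,  61,  64,  67,  70,  73,  76,
        79,  82,  85,  88,  91,  94,  97, 100, 103, 106, 109, 112]))
disc 57.005179291956466 rim 45.00390673478586
((495.5632629394531, -171.27073669433594), (27.868911743164062, 56.22754669189453), 55.417911529541016) 100.75111167818267
```

View pics/w6.png

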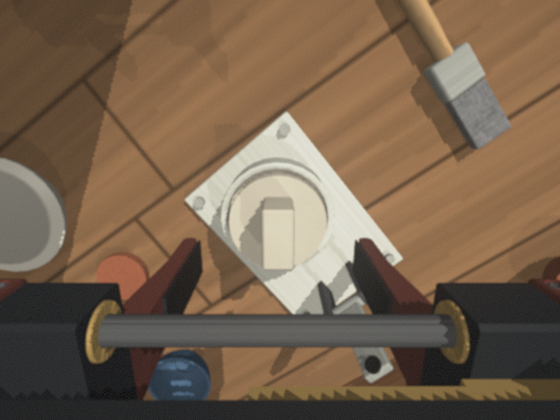

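View pics/s6.png

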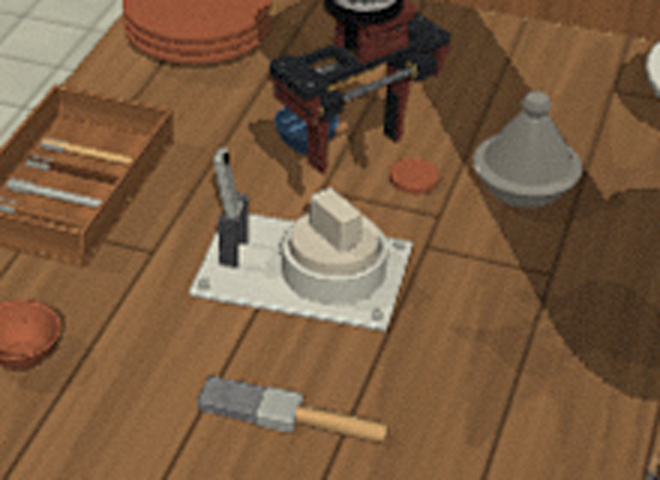

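The mould is home. Its disc stands 12 mm above the rim (58−46), and its bar lies at −34.6° against −34.9° for the rib. Next I'll measure the clamp and plan the swing.

Run:
```python
from h import *
a=np.radians(4.86);u=np.array([np.cos(a),np.sin(a)]);v=np.array([-u[1],u[0]]);H=np.array([609.3,-161.5])
for n in ["topc.npy","sidec.npy"]:
    c=np.load(n).reshape(-1,3);c=c[np.linalg.norm(c[:,:2]-H,axis=1)<60]
    for lo in (60,75,90,100,110,120,130,140):
        q=c[(c[:,2]>lo)&(c[:,2]<lo+10)]
        if len(q)>2: s=(q[:,:2]-H)@u; t=(q[:,:2]-H)@v; print(n,lo,len(q),np.percentile(s,[2,50,98]).round(1),np.percentile(t,[2,50,98]).round(1))
    print("max",np.nanmax(c[:,2]))
i=-u
for th in (1.9,1.7,1.5,1.3,1.1,.9,.7,.5,.3,.15,.05,0):
    rho=62 if th>1.4 else 62+ (1.4-th)/1.4*8
    off=5
    hx=rho*np.cos(th)-off*np.sin(th); hz=rho*np.sin(th)+off*np.cos(th)
    cen=H+i*(hx-10); print(th,"TCP",np.round([*cen,66+hz+182],1),"i-coord centre",round(hx-10,1))
delta([H[0]+u[0]*60,H[1]+u[1]*60,300],184.86)
```

```text
topc.npy 60 18 [-7.8 -0.7 11.5] [-28.8   2.5  25.7]
topc.npy 75 44 [-8.2  0.4  9.2] [-25.2   0.9  21.6]
topc.npy 90 14 [-0.8  2.3  7.4] [-11.8  -0.1   8.7]
topc.npy 100 12 [2.2 4.1 8. ] [-14.1  -0.9   9. ]
topc.npy 110 14 [3.3 5.8 8.5] [-13.   -4.    8.2]
topc.npy 120 13 [ 5.5  7.8 13.4] [-12.4   1.4   8.9]
topc.npy 130 13 [ 6.9 10.  17.5] [-13.8  -3.5   8.8]
topc.npy 140 39 [ 6.7 13.8 19.7] [-13.2  -2.6   7.8]
max 149.65266607970875
sidec.npy 60 34 [-13.7  -6.4   7.6] [-27.5   5.8  29.5]
sidec.npy 75 15 [-5.3 -1.   6.8] [-13.    8.1  20.5]
sidec.npy 90 12 [-2.8  0.5  6.3] [-12.3   8.6  12.9]
sidec.npy 100 15 [ 0.3  3.  10. ] [-9.8  6.7 12.9]
sidec.npy 110 15 [ 2.   5.8 11.3] [-10.1   6.4  12.8]
sidec.npy 120 12 [ 4.7  8.8 14.2] [-4.9  8.2 14.2]
sidec.npy 130 19 [ 3.8 10.  18.1] [-7.   4.4 11.7]
sidec.npy 140 8 [ 4.4  8.7 14.1] [-7.5  0.9  7.3]
max 142.94016796094934
1.9 TCP [ 644.  -158.6  305.1] i-coord centre -34.8
1.7 TCP [ 632.2 -159.6  308.8] i-coord centre -22.9
1.5 TCP [ 619.9 -160.6  310.2] i-coord centre -10.6
1.3 TCP [ 607.4 -161.7  309.6] i-coord centre 1.9
1.1 TCP [ 594.9 -162.7  307.1] i-coord centre 14.4
0.9 TCP [ 583.  -163.7  301.9] i-coord centre 26.4
0.7 TCP [ 572.2 -164.7  294.3] i-coord centre 37.3
0.5 TCP [ 562.9 -165.4  284.6] i-coord centre 46.5
0.3 TCP [ 555.7 -166.1  273. ] i-coord centre 53.8
0.15 TCP [ 551.9 -166.4  263.3] i-coord centre 57.6
0.05 TCP [ 550.1 -166.5  256.5] i-coord centre 59.4
0 TCP [ 549.5 -166.6  253. ] i-coord centre 60.0
shift m [-0.1592  0.1136  0.0657] rz -39.77 yaw 145.09 tilt [-0.0018  0.0006]
```

```bash
python3 -m handwheel '[{"gripper":1,"tx":0,"ty":0,"tz":0,"rx":0,"ry":0,"rz":-10},{"gripper":1,"tx":0,"ty":0,"tz":0,"rx":0,"ry":0,"rz":-10},{"gripper":1,"tx":0,"ty":0,"tz":0,"rx":0,"ry":0,"rz":-10},{"gripper":1,"tx":0,"ty":0,"tz":0,"rx":0,"ry":0,"rz":-9.8},{"gripper":1,"tx":-0.05,"ty":-0.004,"tz":0,"rx":0,"ry":0,"rz":0},{"gripper":1,"tx":-0.05,"ty":-0.004,"tz":0,"rx":0,"ry":0,"rz":0},{"gripper":1,"tx":-0.05,"ty":-0.004,"tz":0,"rx":0,"ry":0,"rz":0},{"gripper":1,"tx":-0.045,"ty":-0.004,"tz":0,"rx":0,"ry":0,"rz":0}]'; python3 -m handwheel '[{"gripper":1,"tx":0,"ty":0,"tz":0.03,"rx":0,"ry":0,"rz":0},{"gripper":1,"tx":0,"ty":0,"tz":0.03,"rx":0,"ry":0,"rz":0},{"gripper":1,"tx":0,"ty":0,"tz":0,"rx":0,"ry":0,"rz":0}]'
python3 - <<'E'
from h import *
o=ctrl.get_obs();print(o["t"],o["ee_pos"],o["ft_force"],o["qpos"])
delta([608.7+.9964*35,-162.9+.0847*35,306],184.86)
p=viewer.get_image("side");save(p,"s7.png",(200,60,420,220),3)
p=viewer.get_image("wrist");save(p,"w7.png")
E
```

```text
t: 16.5
ee_pos: [671.1, -157.8, 365.0]
orientation: [0.134, -3.136, -0.001]
ft_force: [-0.1, -0.4, -0.6]
width: 11.3
t: 16.88
ee_pos: [668.3, -157.5, 302.7]
orientation: [0.134, -3.131, -0.003]
ft_force: [-0.5, -0.7, 0.4]
width: 0.4
16.875 [ 668.31327923 -157.54528827  302.70924206] [-0.46001446 -0.70187364  0.4169529 ] [-2.48838739e-01  6.28250254e-01  1.54218706e+00 -1.38415890e-05
  9.78902038e-01 -1.90494036e+00]
shift m [ 0.0249 -0.0003 -0.0031] rz 0.03 yaw -175.11 tilt [-0.0075  0.0019]
```

View pics/s7.png

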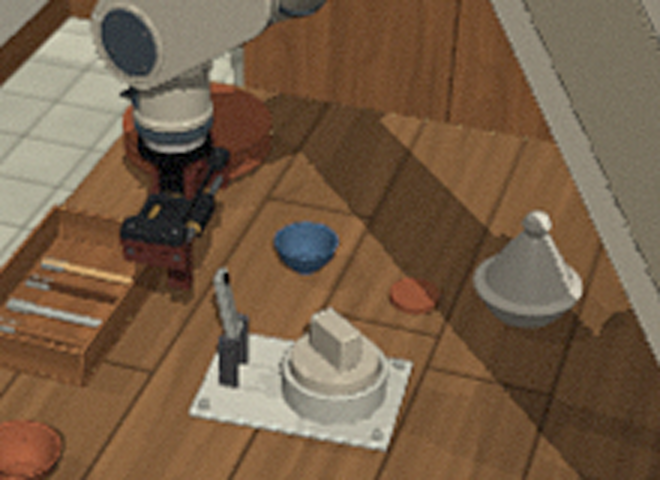

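View pics/w7.png

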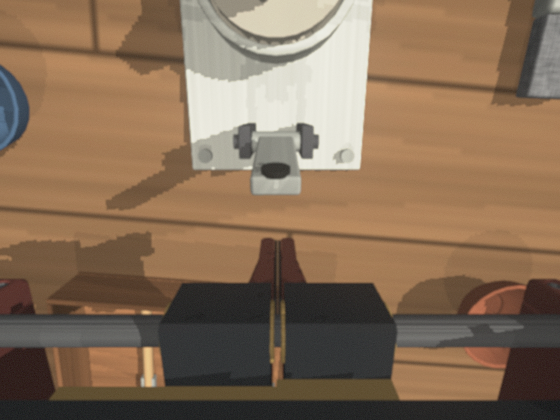

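```bash
python3 -m handwheel '[{"gripper":1,"tx":0.024,"ty":0,"tz":0,"rx":0,"ry":0,"rz":0},{"gripper":1,"tx":0.008,"ty":0,"tz":-0.001,"rx":0,"ry":0,"rz":0},{"gripper":1,"tx":0.006,"ty":0,"tz":-0.001,"rx":0,"ry":0,"rz":0}]'; python3 -m handwheel '[{"gripper":1,"tx":0.006,"ty":0,"tz":0,"rx":0,"ry":0,"rz":0},{"gripper":1,"tx":0.006,"ty":0,"tz":0,"rx":0,"ry":0,"rz":0}]';  python3 -m handwheel '[{"gripper":1,"tx":0.006,"ty":0,"tz":0,"rx":0,"ry":0,"rz":0},{"gripper":1,"tx":0.006,"ty":0,"tz":0,"rx":0,"ry":0,"rz":0}]'
```

```text
t: 17.35
ee_pos: [632.0, -161.0, 310.5]
orientation: [-0.134, 3.136, -0.001]
ft_force: [2.6, 1.3, -0.8]
width: 0.7
t: 17.6
ee_pos: [620.1, -162.1, 310.3]
orientation: [-0.134, 3.136, -0.001]
ft_force: [3.8, 0.8, 3.4]
width: 0.6
t: 17.85
ee_pos: [607.3, -163.2, 309.2]
orientation: [-0.134, 3.138, -0.001]
ft_force: [3.7, -0.8, -1.5]
width: 0.4
```

```bash
python3 -m handwheel '[{"gripper":1,"tx":0.0065,"ty":0,"tz":0.001,"rx":0,"ry":0,"rz":0},{"gripper":1,"tx":0.0065,"ty":0,"tz":0.0015,"rx":0,"ry":0,"rz":0}]'; python3 -m handwheel '[{"gripper":1,"tx":0.006,"ty":0,"tz":0.0025,"rx":0,"ry":0,"rz":0},{"gripper":1,"tx":0.006,"ty":0,"tz":0.0025,"rx":0,"ry":0,"rz":0}]';  python3 -m handwheel '[{"gripper":1,"tx":0.0055,"ty":0,"tz":0.004,"rx":0,"ry":0,"rz":0},{"gripper":1,"tx":0.0055,"ty":0,"tz":0.004,"rx":0,"ry":0,"rz":0}]'
python3 - <<'E'
from h import *
p=viewer.get_image("side");save(p,"s8.png",(200,60,420,220),3)
E
```

```text
t: 18.1
ee_pos: [594.0, -164.1, 306.2]
orientation: [0.134, -3.138, -0.001]
ft_force: [3.6, 0.5, -0.8]
width: 0.2
t: 18.35
ee_pos: [582.2, -165.1, 301.5]
orientation: [0.134, -3.139, -0.0]
ft_force: [4.7, -0.2, -0.7]
width: 0.3
t: 18.6
ee_pos: [571.4, -166.0, 293.5]
orientation: [-0.134, 3.139, 0.0]
ft_force: [3.3, 0.2, 0.8]
width: 0.8
```

View pics/s8.png

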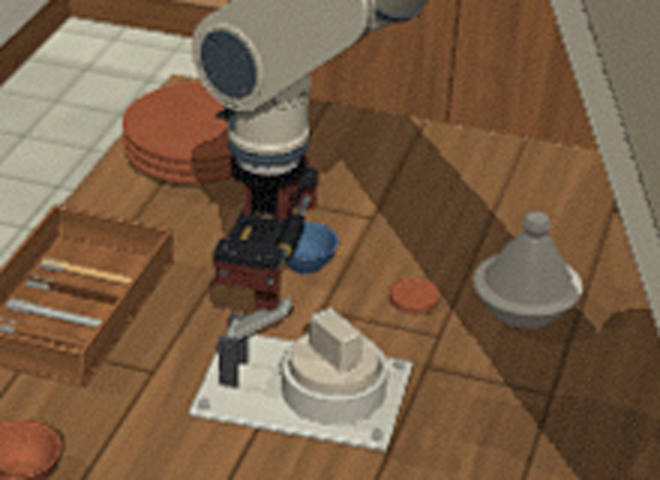

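```bash
python3 -m handwheel '[{"gripper":1,"tx":0.0046,"ty":0,"tz":0.0045,"rx":0,"ry":0,"rz":0},{"gripper":1,"tx":0.0046,"ty":0,"tz":0.0045,"rx":0,"ry":0,"rz":0}]'; python3 -m handwheel '[{"gripper":1,"tx":0.0036,"ty":0,"tz":0.0058,"rx":0,"ry":0,"rz":0},{"gripper":1,"tx":0.0036,"ty":0,"tz":0.0058,"rx":0,"ry":0,"rz":0}]';  python3 -m handwheel '[{"gripper":1,"tx":0.0019,"ty":0,"tz":0.005,"rx":0,"ry":0,"rz":0},{"gripper":1,"tx":0.0019,"ty":0,"tz":0.005,"rx":0,"ry":0,"rz":0}]'; python3 -m handwheel '[{"gripper":1,"tx":0.0008,"ty":0,"tz":0.003,"rx":0,"ry":0,"rz":0},{"gripper":1,"tx":0,"ty":0,"tz":0,"rx":0,"ry":0,"rz":0}]'
```

```text
t: 18.9
ee_pos: [562.4, -166.9, 284.5]
orientation: [-0.134, 3.138, -0.0]
ft_force: [3.5, -0.0, 1.3]
width: 0.4
t: 19.15
ee_pos: [555.1, -167.5, 272.7]
orientation: [0.134, -3.139, 0.0]
ft_force: [2.2, -0.4, 2.4]
width: 0.3
t: 19.4
ee_pos: [551.4, -167.8, 262.7]
orientation: [0.134, -3.139, -0.0]
ft_force: [2.1, 0.2, 2.0]
width: 0.2
t: 19.65
ee_pos: [550.3, -167.8, 259.6]
orientation: [0.134, -3.137, -0.001]
ft_force: [-0.1, 0.0, 0.5]
width: 0.1
```

```bash
python3 -m handwheel '[{"gripper":1,"tx":0.0005,"ty":0,"tz":0.002,"rx":0,"ry":0,"rz":0},{"gripper":1,"tx":0,"ty":0,"tz":0.001,"rx":0,"ry":0,"rz":0}]'; python3 -m handwheel '[{"gripper":1,"tx":0,"ty":0,"tz":0.001,"rx":0,"ry":0,"rz":0},{"gripper":1,"tx":0,"ty":0,"tz":0.001,"rx":0,"ry":0,"rz":0}]'; python3 -m handwheel '[{"gripper":1,"tx":0,"ty":0,"tz":0.001,"rx":0,"ry":0,"rz":0},{"gripper":1,"tx":0,"ty":0,"tz":0,"rx":0,"ry":0,"rz":0}]'
```

```text
t: 19.9
ee_pos: [549.9, -167.8, 257.0]
orientation: [0.134, -3.138, -0.001]
ft_force: [-1.3, 0.4, 2.1]
width: 0.4
t: 20.15
ee_pos: [549.9, -167.8, 254.9]
orientation: [0.134, -3.138, -0.0]
ft_force: [-2.1, -0.2, 2.4]
width: 0.6
t: 20.4
ee_pos: [550.3, -167.9, 254.0]
orientation: [-0.134, 3.138, -0.0]
ft_force: [-0.0, 0.4, -0.2]
width: 0.5
```

```bash
python3 -m handwheel '[{"gripper":1,"tx":0,"ty":0,"tz":0.001,"rx":0,"ry":0,"rz":0},{"gripper":1,"tx":0,"ty":0,"tz":0,"rx":0,"ry":0,"rz":0}]'; python3 -m handwheel '[{"gripper":1,"tx":0,"ty":0,"tz":0.0007,"rx":0,"ry":0,"rz":0},{"gripper":1,"tx":0,"ty":0,"tz":0,"rx":0,"ry":0,"rz":0}]'; python3 -m handwheel '[{"gripper":1,"tx":0,"ty":0,"tz":0.0007,"rx":0,"ry":0,"rz":0},{"gripper":1,"tx":0,"ty":0,"tz":0,"rx":0,"ry":0,"rz":0}]'
```

```text
t: 20.65
ee_pos: [550.4, -167.9, 253.1]
orientation: [-0.134, 3.138, -0.0]
ft_force: [-0.6, 1.1, 0.9]
width: 0.4
t: 20.9
ee_pos: [550.4, -167.9, 252.7]
orientation: [-0.134, 3.138, -0.0]
ft_force: [-1.5, 0.1, 4.6]
width: 0.5
t: 21.15
ee_pos: [550.4, -167.9, 252.4]
orientation: [-0.134, 3.138, -0.0]
ft_force: [-2.2, 0.9, 9.1]
width: 0.8
```

```bash
python3 -m handwheel '[{"gripper":1,"tx":0,"ty":0,"tz":0.0007,"rx":0,"ry":0,"rz":0},{"gripper":1,"tx":0,"ty":0,"tz":0,"rx":0,"ry":0,"rz":0}]'; python3 -m handwheel '[{"gripper":1,"tx":0,"ty":0,"tz":0.0006,"rx":0,"ry":0,"rz":0},{"gripper":1,"tx":0,"ty":0,"tz":0,"rx":0,"ry":0,"rz":0}]'
```

```text
t: 21.4
ee_pos: [550.4, -167.9, 252.1]
orientation: [-0.134, 3.138, -0.0]
ft_force: [-3.2, 0.4, 13.3]
width: 0.5
t: 21.65
ee_pos: [550.4, -167.9, 251.8]
orientation: [-0.134, 3.138, -0.0]
ft_force: [-5.6, 2.1, 16.5]
width: 0.4
```

Firm contact at 16.5 N with the clamp level (tips about 70 mm up). Now let go, lift straight up and check.

```bash
python3 -m handwheel '[{"gripper":1,"tx":0,"ty":0,"tz":-0.002,"rx":0,"ry":0,"rz":0},{"gripper":1,"tx":0,"ty":0,"tz":-0.02,"rx":0,"ry":0,"rz":0},{"gripper":1,"tx":0,"ty":0,"tz":-0.05,"rx":0,"ry":0,"rz":0},{"gripper":1,"tx":0.02,"ty":0,"tz":-0.05,"rx":0,"ry":0,"rz":0},{"gripper":1,"tx":0.03,"ty":0,"tz":0,"rx":0,"ry":0,"rz":0},{"gripper":1,"tx":0.02,"ty":0,"tz":0,"rx":0,"ry":0,"rz":0},{"gripper":1,"tx":0,"ty":0,"tz":0,"rx":0,"ry":0,"rz":0}]'
python3 - <<'E'
from h import *
o=ctrl.get_obs();print(o["t"],o["ee_pos"],o["ft_force"])
p=viewer.get_image("wrist");save(p,"w9.png");C=cloud(p,o).reshape(-1,3)
a=np.radians(4.86);u=np.array([np.cos(a),np.sin(a)]);v=np.array([-u[1],u[0]]);H=np.array([609.3,-161.5])
s=-(C[:,:2]-H)@u;t=(C[:,:2]-H)@v
for k in range(0,80,8):
    q=C[(abs(t-1)<8)&(s>k)&(s<k+8)&(C[:,2]>50)];print(k,len(q),np.round(np.median(q[:,2]),1) if len(q) else None)
c=C[np.linalg.norm(C[:,:2]-[494.7,-171.2],axis=1)<60];r=np.hypot(*(c[:,:2]-[494.7,-171.2]).T)
print("disc",np.median(c[(r<46)&(c[:,2]>50)&(c[:,2]<66),2]),"rim",np.median(c[(c[:,2]>40)&(c[:,2]<50),2]))
b=c[(c[:,2]>95)&(c[:,2]<115)];print(cv2.minAreaRect(b[:,:2].astype(np.float32)),np.median(b[:,2]))
p=viewer.get_image("side");save(p,"s9.png");save(p,"s9c.png",(240,140,360,230),5)
p=viewer.get_image("top");save(p,"t9.png")
E
```

```text
t: 22.52
ee_pos: [479.7, -173.9, 372.5]
orientation: [0.133, -3.139, -0.0]
ft_force: [0.0, 0.6, 0.1]
width: 0.5
22.525 [ 479.72502203 -173.89586085  372.48520994] [0.00241784 0.60710628 0.11598344]
0 4 69.7
8 0 None
16 0 None
24 0 None
32 0 None
40 0 None
48 0 None
56 0 None
64 0 None
72 0 None
disc 56.73843041080215 rim 44.92337662374388
((495.587646484375, -171.01434326171875), (28.6280460357666, 55.532527923583984), 55.33378601074219) 100.47235788772205
```

View pics/w9.png

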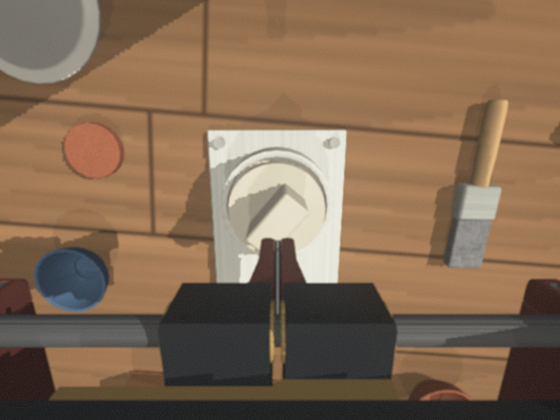

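View pics/s9c.png

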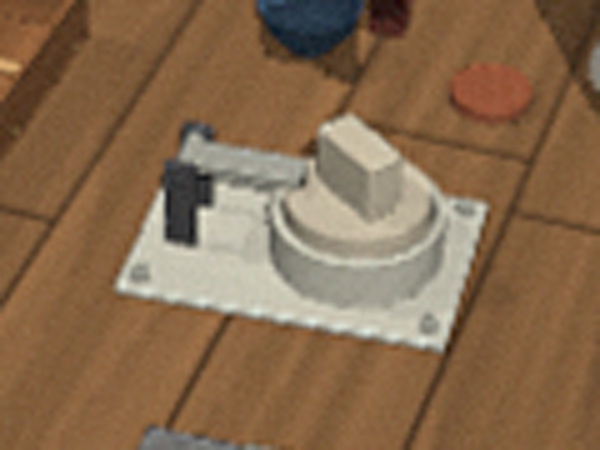

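View pics/t9.png

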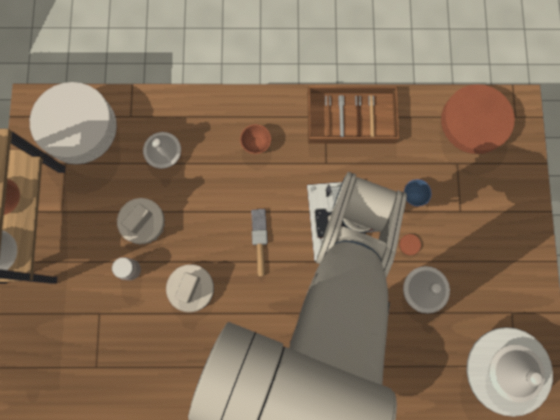

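View pics/s9.png

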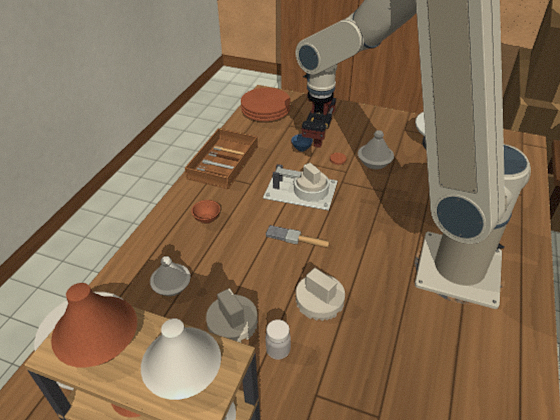

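The clamp lies level on the disc, at (245,165) in the side crop, and the bystanders have not moved. One depth check on the arm's slope from the side view.

Run:
```python
from h import *
p=viewer.get_image("side");C=cloud(p)[165:185,270:310].reshape(-1,3)
a=np.radians(4.86);u=np.array([np.cos(a),np.sin(a)]);v=np.array([-u[1],u[0]]);H=np.array([609.3,-161.5])
s=-(C[:,:2]-H)@u;t=(C[:,:2]-H)@v
for k in range(8,80,8):
    q=C[(abs(t)<14)&(s>k)&(s<k+8)&(C[:,2]>55)&(C[:,2]<90)]
    print(k,len(q),np.round(np.percentile(q[:,2],[50,80]),1) if len(q) else None)
print(ctrl.get_obs()["t"])
```

```text
8 15 [67.5 70.5]
16 14 [67.7 69.5]
24 15 [66.9 68.7]
32 15 [64.9 67.9]
40 13 [67.7 69.3]
48 15 [67.3 68.4]
56 14 [66.5 69. ]
64 14 [65.7 67.6]
72 18 [64.4 67. ]
22.725
```

```bash
python3 -c "
from h import *
print(ctrl.close_job())"
```

```text
the job is handed in; nothing more can be done
None
```

The upper mould half is home in the cup, the clamp is shut on it, and I handed the job in at about 23 s of the allowed 72 s.

- **Picking the part:** I took the smallest of the three look-alikes, with a 96 mm disc and a 56×28 mm bar. I set it down with its groove lined up to the rib angle measured by the wrist camera.
- **Seating:** I did not have to turn it to find the rib. It went straight past the riding height with no contact and touched at the home height, with at most about 10 N of press. A ±1.5° turn stayed within the groove's play. It met little resistance, so it does not prove the rib is engaged.
- **Clamp:** I swung it over from behind with closed fingers at about 4 N, then pressed it shut at 16.5 N and let go.

**Last checks:**
- The disc stands 12 mm above the rim, as it should when home.
- The bar lies within 0.5° of the rib direction.
- The clamp arm is level to within about 3 mm along its length, by side depth. The wrist camera could not see the arm, so this rests on the side view alone.
- The force on the free gripper reads near zero.
- The things on the bench look unmoved in the pictures, apart from the blue bowl, which the arm partly hides.

The wrist camera showed a sideways bias of about 1.5 mm, which I corrected for. No check failed.

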